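# Let the walnuts out of the twin nut dispenser

### The arm

A 6-joint arm with a two-finger parallel gripper is mounted at the origin on a cart in front of the work surface, level with it; the furniture and walls round the work are solid. World frame = base frame: x ahead of the robot, y to its left, z up, the work surface at z = 0. Lengths are in m, angles in rad, forces in N, time in s.
With the tool pointing down it reaches from about 0.3 to 0.75 m from the base axis. Payload 8.5 kg.
Tool frame: the origin (TCP) lies at the very end of the fingers, on their centre line; the grasp point (between the pads) lies 19 mm behind it; z points along the fingers, y is the line along which they close (so a half turn about z gives the same grasp; the last joint's range is limited). The gripper opens to 88 mm and grips with 3 to 60 N. Pads are 18 mm wide; open, the fingers measure 123 mm over their backs; the gripper's body (75 mm by 187 mm) begins 45 mm behind the grasp point.
Start: joints at [-1.44, 0.381, 1.297, -0, 1.464, -0.215], TCP at [0.186, -0.517, 0.239] pointing down, gripper open.
Joint ranges: [-3.11, 3.11], [-0.89, 2.33], [0.22, 2.48], [-1.42, 4.56], [0.17, 2.85], [-2.88, 2.88]. Speed limits (rad/s): [2.39, 2.39, 3.14, 3.14, 3.14, 3.14].

### API

Orientations are given as a unit quaternion [x, y, z, w].
In Python, from plant import * gives the robot as it stands.
- The arm moves only by the tool jog_arm, never from a script. Its argument "moves" is a list of rows, each a list of 7 numbers: the shift along the tool's x, y, z in m, then the turn, a rotation vector about the tool's x, y, z in rad, then the closure in counts, from 0 (fully open) to 255 (shut). A call has 1 to 12 rows; each row is the pose to reach, as a shift and turn from the pose commanded when the call began, along the tool's axes at that moment; what a row does not reach only later rows make up. A row lasts 1/8 s, in which the tool goes at most 62.5 mm and 10.7 degrees, less where a joint would pass 70% of its speed; a pose out of reach is approached as far as the arm can. A call with a gripper value outside its range is refused whole. The fingers move at their own pace and stop on an object; "force" is the grip in N (left out, the last holds). Time passes only in rows, so rows that repeat a pose let the fingers close. It gives the time, the measured TCP pose, the force, the opening and the grip force at its end, in the units of the state.
- observe(): the state, without advancing time (a new reading comes with each control period).
- grab_frame(name): name is "scene" or "top" or "wrist"; returns (picture, depth): 400x640x3 uint8, red, green, blue; 400x640 float32, m along the optical axis (not along the pixel's ray), 0 where there is no reading.
- camera_params(name): a dict with "vfov" (degrees; the focal length in pixels is half the picture's height over the tangent of half this angle, whatever the lens; pixels are square), "cx", "cy" (the principal point, pixels), "R" (3x3) and "t" (3): a world point X has camera coordinates R X + t. Camera axes: x right, y down, z forward; pixel columns grow to the right and rows downward; lengths in m; the calibration is good to about 2 mm. A picture is of the moment at which its call begins: read the wrist's pose just before it. camera_params takes no time and is no camera call; for the wrist camera it gives the pose at the moment of the call.
- finish_job(): hands the job in; it is judged then, once.
The state is a dict: "time_s": time; "q": joint angles; "dq": joint speeds; "tau": joint torques, N m; "eef_pos": TCP position; "tcp_rot": TCP orientation; "ft_force": force on the tool from outside, world axes, zero at the start; "ft_torque": the same for the moment, N m; "gripper_width": finger opening in m; "gripper_force": force on a finger pad.
Only numpy, scipy, OpenCV 4.12 (cv2) and the standard library are available. Lean on these libraries where they do the work, as an engineer would, in place of code of your own. Each camera call takes 0.05 s, during which the arm holds its last target. There are 200 camera calls.

### The job

The nut dispenser has two lanes, one holding three big walnuts and one holding three small hazelnuts. With the fingertips, push the sliding catch tray sideways by its upright tab, fully home under the outlet of the walnut lane; then press down the black paddle of that lane's rocking lever and keep it down until all three walnuts have rolled into the tray, and let go so that the gate drops shut again. Grasp and lift nothing, do not touch the nuts, leave the hazelnut lever alone, and do not disturb the things standing around.

Things in the scene. Friction and masses are not known exactly. Their poses are not given: they have to be found in the camera images.
- tray_center (a point): middle of the inside floor of the catch tray, 19 mm above the worktop. The wooden tray is 78 mm deep (x) by 100 mm wide (y), its walls reach 70 mm above the worktop (42 mm at the rear). It slides sideways on rails along its own y axis, in front of the two lanes; its x axis points from the tray towards the lanes
- tray_tab (a point): middle of the top of the upright tab on the middle of the tray's front wall: 22 mm wide (along the slide), 12 mm deep, standing from 22 mm to 100 mm above the worktop, its top 30 mm above the wall. Same axes as the tray: y along the slide. Push it sideways on either flank, above the wall
- tray (a joint): position of the tray along its slide in m: 0 in the middle, +0.065 at the stop under the lane on the dispenser's +y side, -0.065 at the stop under the lane on its -y side. Sliding takes about 1 N; it stays where it is left. At a stop the tray stands exactly under that lane's outlet
- walnut_outlet (a point): point 66 mm in front of the walnut lane's own origin and 52 mm above the worktop: straight above the tray's middle when the tray is home under this lane. Either lane may be on the left
- hazelnut_outlet (a point): the same point of the hazelnut lane, 130 mm beside the other
- walnut_paddle (a point): middle of the top of the round black paddle (38 mm across) at the rear end of the walnut lane's lever, 128 mm above the worktop at rest, 66 mm behind the lever's level axle (120 mm up). x axis: along the lever to the rear, away from the outlet. Nothing stands above it. Pressed to its stop it is 33 mm lower; that takes 2.5 N at first, 4.5 N at the stop. A spring lifts it when let go
- hazelnut_paddle (a point): middle of the top of the round black paddle (38 mm across) at the rear end of the hazelnut lane's lever, 128 mm above the worktop at rest, 66 mm behind the lever's level axle (120 mm up). x axis: along the lever to the rear, away from the outlet. Nothing stands above it. Pressed to its stop it is 33 mm lower; that takes 2.5 N at first, 4.5 N at the stop. A spring lifts it when let go
- walnut_lever (a joint): angle of the walnut lane's rocking lever: 0 at rest (steel gate down, lane shut), grows as the paddle is pressed, 0.5 at the stop (gate fully up). Walnuts pass from about 0.42, hazelnuts sooner; press close to the stop and stay there 1 to 2 s for all three to roll out
- hazelnut_lever (a joint): angle of the hazelnut lane's rocking lever: 0 at rest (steel gate down, lane shut), grows as the paddle is pressed, 0.5 at the stop (gate fully up). Walnuts pass from about 0.42, hazelnuts sooner; press close to the stop and stay there 1 to 2 s for all three to roll out
- walnut_1: a walnut: a loose ball 30 mm across, origin at its centre, lying in the walnut lane's chute behind the gate at the start
- walnut_2: a walnut: a loose ball 30 mm across, origin at its centre, lying in the walnut lane's chute behind the gate at the start
- walnut_3: a walnut: a loose ball 30 mm across, origin at its centre, lying in the walnut lane's chute behind the gate at the start
- hazelnut_1: a hazelnut: a loose ball 20 mm across, origin at its centre, lying in the hazelnut lane's chute behind the gate at the start
- hazelnut_2: a hazelnut: a loose ball 20 mm across, origin at its centre, lying in the hazelnut lane's chute behind the gate at the start
- hazelnut_3: a hazelnut: a loose ball 20 mm across, origin at its centre, lying in the hazelnut lane's chute behind the gate at the start
- espresso_cup: small white espresso cup with handle, 63x92x55 mm; origin under its middle. Bystander: leave alone
- garlic: garlic bulb, about 50 mm; origin under its middle. Bystander: leave alone
- jam_jar: jam jar, 69 mm across, 99 mm tall; origin under its middle. Bystander: leave alone
- mug: striped mug, 80x115x93 mm; origin under its middle. Bystander: leave alone
- teaspoon: teaspoon, 132 mm long, lying flat; origin under its middle. Bystander: leave alone

How it is judged:
On the way, in this order (a step that is already met when the one before it is completed fails the run):
1. the catch tray stands home under the walnut lane's outlet, within 15 mm, the walnuts' gate still shut (horizontal distance between tray_center and walnut_outlet below 0.015 m and value of joint walnut_lever below 0.1 rad), for 0.2 s.
2. the walnut lane's lever is pressed down and its gate is up (over 0.3 rad) (value of joint walnut_lever above 0.3 rad), for 0.05 s.
3. all three walnuts lie in the tray, while the lever is still held down (horizontal distance between each of walnut_1, walnut_2, walnut_3 and tray_center below 0.045 m and height (world z) of each of walnut_1, walnut_2, walnut_3 below 0.064 m and value of joint walnut_lever above 0.2 rad), for 0.1 s.
At the end, for the whole second after the job is handed in: The tray stands within 15 mm of its place under the walnut outlet, all three walnuts lie at rest between its walls (a third may rest on the other two), both gates are shut (levers under 0.06 rad) and the three hazelnuts are still in their lane (horizontal distance between tray_center and walnut_outlet below 0.015 m and horizontal distance between each of walnut_1, walnut_2, walnut_3 and tray_center below 0.045 m and height (world z) of each of walnut_1, walnut_2, walnut_3 below 0.064 m and value of joint each of walnut_lever, hazelnut_lever below 0.06 rad and linear speed of each of walnut_1, walnut_2, walnut_3 below 0.03 m/s and x of each of hazelnut_1, hazelnut_2, hazelnut_3 in the frame of hazelnut_outlet above 0.04 m); the robot touches nothing.
It fails at once if the hazelnut lane's lever is pressed (over 0.1 rad) (value of joint hazelnut_lever above 0.1 rad).
It fails at once if a nut is touched by the robot (contact force between any of the fingers, the arm and walnut_1 above 0.3 N or contact force between any of the fingers, the arm and walnut_2 above 0.3 N or contact force between any of the fingers, the arm and walnut_3 above 0.3 N or contact force between any of the fingers, the arm and hazelnut_1 above 0.3 N or contact force between any of the fingers, the arm and hazelnut_2 above 0.3 N or contact force between any of the fingers, the arm and hazelnut_3 above 0.3 N).
It fails at once if a nut is lifted (centre over 0.13 m above the worktop) (height (world z) of any of walnut_1, walnut_2, walnut_3, hazelnut_1, hazelnut_2, hazelnut_3 above 0.13 m).
It fails at once if a thing standing around is moved more than 20 mm (distance of any of espresso_cup, garlic, jam_jar, mug, teaspoon from where it was at the start of the episode above 0.02 m).
It also fails if it takes over 48 s, if anything falls off the work surface, if the arm or the gripper's body presses on something with over 40 N, if the wrist force passes 120 N, or if a joint passes its speed limit or range.

## Working session

There is one attempt and no reset: what is moved stays moved. The work goes in short steps, Python scripts to look and compute and a tool call to move; the robot and the scene stay as the last step left them, time stands still between calls to the robot, and variables do not carry over. Pictures are saved under pics/ and viewed, at most 10 in all, crops included, and the job is handed in when it is done.

Besides the shell and the picture viewer there is one more tool, called as name(argument=value, ...), one argument or row to a line, values as JSON. jog_arm: Moves the arm, as the interface text tells. Its arguments: {"type":"object","properties":{"moves":{"type":"array"},"force":{"type":"number"}},"required":["moves"]}

```bash
mkdir -p pics; ls
python3 - <<'E'
from plant import *
import cv2,numpy as np
s=observe();print(s['time_s'],s['eef_pos'],s['tcp_rot'])
for n in ['top','scene']:
    im,d=grab_frame(n);p=camera_params(n)
    cv2.imwrite(f'pics/{n}0.png',im[:,:,::-1]);np.savez(f'{n}0.npz',im=im,d=d,**p)
    print(n,p['vfov'],p['cx'],p['cy'],np.round(p['R'],3).tolist(),p['t'])
E
```

```text
pics
0.0 [ 0.18639854 -0.517172    0.23812714] [ 9.85088176e-01  1.72048744e-01  4.46310251e-05 -7.16813026e-04]
top 50.97632149214974 316.8992984927335 198.23941660926667 [[0.011, -1.0, 0.017], [-0.991, -0.013, -0.131], [0.131, -0.015, -0.991]] [-0.04514157  0.51803137  1.29940168]
scene 51.34942529569165 317.1705033546929 204.6490844743806 [[-0.623, -0.782, 0.01], [-0.42, 0.323, -0.848], [0.66, -0.532, -0.53]] [0.31539962 0.30694961 0.9903214 ]
```

View pics/top0.png

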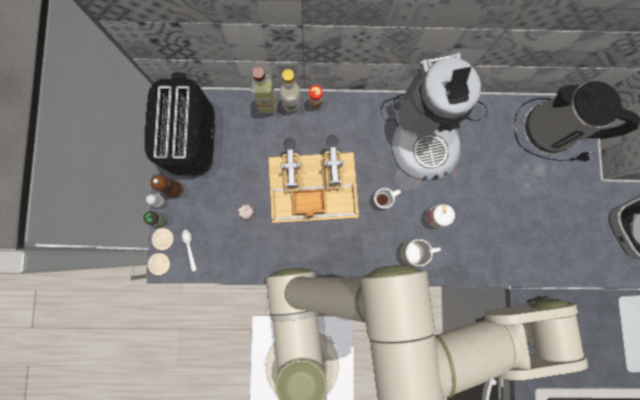

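View pics/scene0.png

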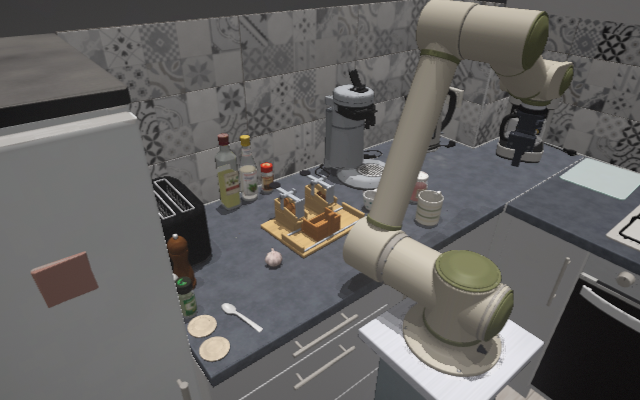

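The top view shows the dispenser at about (312,187), the paddles at about (290,145) and (333,143), and the tray at about (308,203). The robot stands clear at the right. I'll enlarge both views to tell the lanes apart.

Run:
```python
import cv2,numpy as np
a=cv2.imread('pics/top0.png')[128:232,255:370];b=cv2.imread('pics/scene0.png')[170:260,250:375]
a=cv2.resize(a,None,fx=3.4,fy=3.4,interpolation=2);b=cv2.resize(b,None,fx=3.1,fy=3.1,interpolation=2)
h=max(a.shape[0],b.shape[0]);f=lambda i:cv2.copyMakeBorder(i,0,h-i.shape[0],0,0,0)
cv2.imwrite('pics/crop0.png',np.hstack([f(a),f(b)]))
```

```text
(no output)
```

View pics/crop0.png

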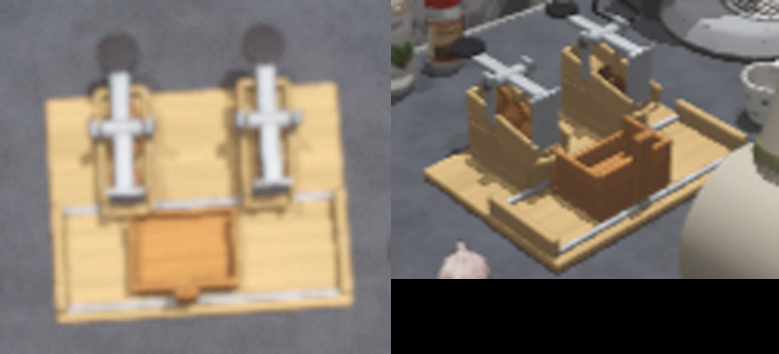

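```bash
cat > h.py <<'E'
import numpy as np
from scipy.spatial.transform import Rotation as Ro
def ray(p,uv,z):
    f=200/np.tan(np.radians(float(p['vfov']))/2)
    d=np.array([(uv[0]-p['cx'])/f,(uv[1]-p['cy'])/f,1.]);R=np.array(p['R'])
    c=-R.T@p['t'];w=R.T@d
    return c+w*(z-c[2])/w[2]
E
python3 - <<'E'
from h import *
import cv2
p=np.load('top0.npz')
im=p['im'];d=p['d']
for n,uv,z in [('padL',(289.4,142.7),.128),('padR',(332.4,141.2),.128),('tab',(310,213.5),.1),('trayc',(308.5,201.5),.019),('baseTL',(269,157),.01),('baseTR',(353.5,152.5),.01),('baseBL',(272.5,222.5),.01),('baseBR',(358.5,217),.01)]:
    x=ray(p,uv,z);print(n,np.round(x,4),d[int(uv[1]),int(uv[0])],'exp',(p['R']@x+p['t'])[2])
# dark circle via depth height
f=200/np.tan(np.radians(float(p['vfov']))/2)
v,u=np.mgrid[0:400,0:640];P=np.stack([(u-p['cx'])/f*d,(v-p['cy'])/f*d,d],-1)
W=(P-p['t'])@p['R']
sub=(slice(132,158),slice(275,350))
g=im.max(-1)
m=(W[...,2]>.105)&(W[...,2]<.15)&(g<110)
m2=np.zeros_like(m);m2[sub]=m[sub]
n,l,st,c=cv2.connectedComponentsWithStats(m2.astype(np.uint8))
for i in range(1,n):
    if st[i,4]>20: print(st[i],c[i],np.round(ray(p,c[i],.128),4),np.median(W[l==i],0))
E
```

```text
padL [0.6733 0.047  0.128 ] 1.2651687 exp 1.2599712334525859
padR [ 0.68   -0.0822  0.128 ] 1.2622521 exp 1.2628409775005347
tab [ 0.4633 -0.0176  0.1   ] 1.2633269 exp 1.2612261083310043
trayc [ 0.5097 -0.0123  0.019 ] 1.3543708 exp 1.3475029530337181
baseTL [0.6559 0.1191 0.01  ] 1.3875724 exp 1.3735407317974426
baseTR [ 0.6751 -0.158   0.01  ] 1.3947672 exp 1.380352903385015
baseBL [0.4414 0.1023 0.01  ] 1.344549 exp 1.3457115936894606
baseBR [ 0.4625 -0.1741  0.01  ] 1.3614366 exp 1.3527561384880726
[326 135  12  12 113] [331.59292035 140.67256637] [ 0.6816 -0.0797  0.128 ] [ 0.68126785 -0.08069954  0.12720578]
[283 138  12  12 110] [288.6        143.26363636] [0.6715 0.0494 0.128 ] [0.67175778 0.04861224 0.12733531]
```

jog_arm(
  moves=[
    [0.413, -0.314, 0, 0, 0, 0.268, 255],
    [0.413, -0.314, 0, 0, 0, 0.268, 255],
    [0.413, -0.314, 0, 0, 0, 0.268, 255],
    [0.413, -0.314, 0, 0, 0, 0.268, 255],
    [0.413, -0.314, 0, 0, 0, 0.268, 255],
    [0.413, -0.314, 0, 0, 0, 0.268, 255],
    [0.413, -0.314, 0, 0, 0, 0.268, 255],
    [0.413, -0.314, 0, 0, 0, 0.268, 255],
    [0.413, -0.314, 0, 0, 0, 0.268, 255],
    [0.413, -0.314, 0, 0, 0, 0.268, 255],
    [0.413, -0.314, 0, 0, 0, 0.268, 255],
    [0.413, -0.314, 0, 0, 0, 0.268, 255],
  ],
)

```text
time_s: 1.6
eef_pos: [0.4681, -0.083, 0.2388]
tcp_rot: [0.999, 0.038, -0.0, 0.0]
ft_force: [-0.1, -0.2, -0.2]
gripper_width: 0.0006
gripper_force: 0.0
```

Run:
```python
from plant import *
from h import *
import cv2
s=observe();print(s['time_s'],s['eef_pos'],np.degrees(Ro.from_quat(s['tcp_rot']).as_matrix()[:2,0]@[0,57.3/57.3]),s['gripper_width'],s['ft_force'])
p=camera_params('wrist');im,d=grab_frame('wrist')
cv2.imwrite('pics/w0.png',im[:,:,::-1]);np.savez('w0.npz',im=im,d=d,**p)
```

```text
1.6 [ 0.46812308 -0.08298167  0.23876197] 4.3568495516992165 0.0006396943984310106 [-0.05146228 -0.16523819 -0.24519452]
```

View pics/w0.png

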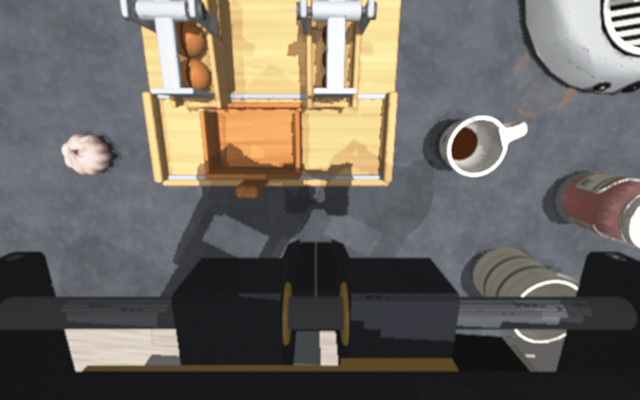

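The wrist view shows two large brown balls, each about 28 px ≈ 30 mm, in the left lane at (192,40) and (193,75). So the walnuts are on the +y side. The tab is at about (250,187), and the fingers hang clear of it to the right. I'll measure the tab once more.

Run:
```python
from h import *
import cv2
p=np.load('w0.npz');im=p['im'];d=p['d']
f=200/np.tan(np.radians(float(p['vfov']))/2)
v,u=np.mgrid[0:400,0:640];W=(np.stack([(u-p['cx'])/f*d,(v-p['cy'])/f*d,d],-1)-p['t'])@p['R']
m=(W[...,2]>.085)&(W[...,2]<.115)&(v>165)&(v<215)&(u>220)&(u<290)
q=W[m];print(m.sum(),q.mean(0),q.min(0),q.max(0))
t=q.mean(0);Z=np.array([.6765,-.0157]);a=.078
X=np.array([np.cos(a),np.sin(a)]);Y=np.array([-X[1],X[0]])
print('tab disp frame',X@(t[:2]-Z),Y@(t[:2]-Z))
print('tcp disp', X@(np.array([.4681,-.083])-Z),Y@(np.array([.4681,-.083])-Z))
```

```text
321 [ 0.46582957 -0.01894639  0.09797153] [ 0.45877329 -0.02874245  0.0850025 ] [ 0.47074707 -0.00750004  0.10257611]
tab disp frame -0.2102828557007995 0.013179119328135041
tcp disp -0.21301044727628296 -0.05085665493480536
```

jog_arm(
  moves=[
    [0.002, 0, 0.06, 0, 0, 0, 255],
    [0.002, 0, 0.12, 0, 0, 0, 255],
    [0.002, 0, 0.158, 0, 0, 0, 255],
    [0.002, 0, 0.158, 0, 0, 0, 255],
    [0.002, -0.015, 0.158, 0, 0, 0, 255],
    [0.002, -0.027, 0.158, 0, 0, 0, 255],
    [0.002, -0.035, 0.158, 0, 0, 0, 255],
    [0.002, -0.043, 0.158, 0, 0, 0, 255],
    [0.002, -0.051, 0.158, 0, 0, 0, 255],
    [0.002, -0.059, 0.158, 0, 0, 0, 255],
    [0.002, -0.067, 0.158, 0, 0, 0, 255],
    [0.002, -0.075, 0.158, 0, 0, 0, 255],
  ],
)

```text
time_s: 3.15
eef_pos: [0.4647, -0.0066, 0.0807]
tcp_rot: [0.999, 0.039, 0.0, -0.0]
ft_force: [1.3, -0.6, 1.4]
gripper_width: 0.0006
gripper_force: 0.6
```

jog_arm(
  moves=[
    [0, -0.005, 0, 0, 0, 0, 255],
    [0, -0.009, 0, 0, 0, 0, 255],
    [0, -0.012, 0, 0, 0, 0, 255],
    [0, -0.014, 0, 0, 0, 0, 255],
    [0, -0.014, 0, 0, 0, 0, 255],
  ],
)

```text
time_s: 3.78
eef_pos: [0.4638, 0.0057, 0.0808]
tcp_rot: [0.999, 0.039, -0.0, 0.001]
ft_force: [-1.3, -9.6, -0.0]
gripper_width: 0.0004
gripper_force: 4.7
```

```bash
cat > look.py <<'E'
from plant import *
from h import *
import cv2,sys
k=sys.argv[1]
s=observe();print(s['time_s'],s['eef_pos'],s['ft_force'])
p=camera_params('wrist');im,d=grab_frame('wrist');cv2.imwrite(f'pics/w{k}.png',im[:,:,::-1]);np.savez(f'w{k}.npz',im=im,d=d,**p)
p=camera_params('top');im,d=grab_frame('top');np.savez(f'top{k}.npz',im=im,d=d,**p)
cv2.imwrite(f'pics/topc{k}.png',cv2.resize(im[120:235,250:375,::-1],None,fx=4,fy=4,interpolation=2))
E
python3 look.py 1
```

```text
3.775 [0.46377828 0.00567363 0.08077156] [-1.31225895e+00 -9.58429694e+00 -1.55142548e-03]
```

View pics/w1.png

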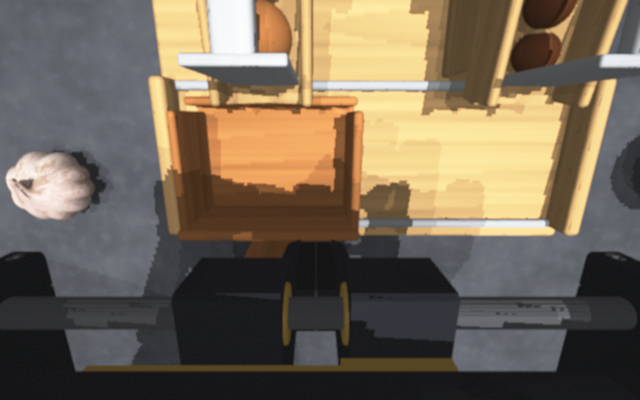

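The tray is against its left stop: the push force rose to 9.6 N and the TCP is where I predicted. The left lane shows the large nut at (270,25) and the right lane the small ones. Next I back off, rise and move over the left paddle.

jog_arm(
  moves=[
    [0, 0.015, 0, 0, 0, 0, 255],
    [0, 0.02, -0.06, 0, 0, 0, 255],
    [0, 0.02, -0.12, 0, 0, 0, 255],
    [0.05, 0, -0.125, 0, 0, 0, 255],
    [0.11, -0.02, -0.125, 0, 0, 0, 255],
    [0.17, -0.027, -0.125, 0, 0, 0, 255],
    [0.213, -0.027, -0.125, 0, 0, 0, 255],
    [0.213, -0.027, -0.125, 0, 0, 0, 255],
    [0.213, -0.027, -0.125, 0, 0, 0, 255],
  ],
)

```text
time_s: 5.0
eef_pos: [0.6731, 0.0498, 0.2055]
tcp_rot: [0.999, 0.039, -0.001, -0.0]
ft_force: [-0.7, -0.1, 1.2]
gripper_width: 0.0003
gripper_force: 0.0
```

```bash
python3 look.py 2
```

```text
5.0 [0.67312698 0.04984691 0.20545575] [-0.72412098 -0.07940879  1.21102516]
```

View pics/topc2.png

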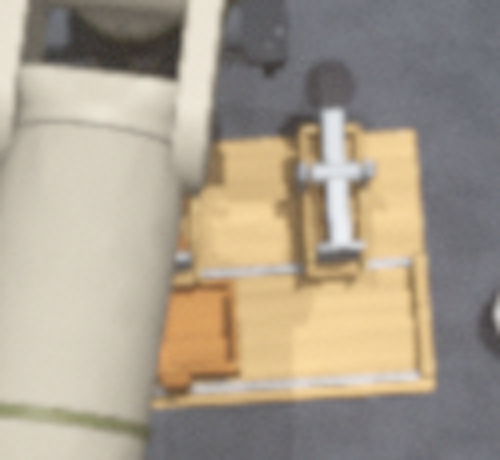

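The arm covers the walnut lane, but the tray is visible at (200,335), still at the left, and the hazelnut lever is untouched. Now I press.

jog_arm(
  moves=[
    [0, 0, 0.05, 0, 0, 0, 255],
    [0, 0, 0.07, 0, 0, 0, 255],
    [0, 0, 0.08, 0, 0, 0, 255],
    [0, 0, 0.09, 0, 0, 0, 255],
    [0, 0, 0.1, 0, 0, 0, 255],
    [0, 0, 0.104, 0, 0, 0, 255],
    [0, 0, 0.106, 0, 0, 0, 255],
    [0, 0, 0.106, 0, 0, 0, 255],
  ],
)

```text
time_s: 6.1
eef_pos: [0.6742, 0.0503, 0.1001]
tcp_rot: [0.999, 0.039, 0.001, 0.0]
ft_force: [-0.6, -0.3, 4.7]
gripper_width: 0.0005
gripper_force: 2.1
```

jog_arm(
  moves=[
    [0, 0, 0.002, 0, 0, 0, 255],
    [0, 0, 0.003, 0, 0, 0, 255],
    [0, 0, 0.003, 0, 0, 0, 255],
  ],
)

```text
time_s: 6.48
eef_pos: [0.6741, 0.0503, 0.0971]
tcp_rot: [0.999, 0.039, 0.0, 0.0]
ft_force: [-1.5, -1.0, 5.4]
gripper_width: 0.0002
gripper_force: 2.1
```

jog_arm(
  moves=[
    [0, 0, 0.002, 0, 0, 0, 255],
    [0, 0, 0.004, 0, 0, 0, 255],
    [0, 0, 0.004, 0, 0, 0, 255],
  ],
)

```text
time_s: 6.85
eef_pos: [0.6751, 0.0503, 0.0956]
tcp_rot: [0.999, 0.039, 0.002, 0.0]
ft_force: [-0.7, 0.2, 16.4]
gripper_width: 0.0005
gripper_force: 6.5
```

At the stop, with the force up to 16 N. I'll hold about 2.5 s.

jog_arm(
  moves=[
    [0, 0, 0, 0, 0, 0, 255],
    [0, 0, 0, 0, 0, 0, 255],
    [0, 0, 0, 0, 0, 0, 255],
    [0, 0, 0, 0, 0, 0, 255],
    [0, 0, 0, 0, 0, 0, 255],
    [0, 0, 0, 0, 0, 0, 255],
    [0, 0, 0, 0, 0, 0, 255],
    [0, 0, 0, 0, 0, 0, 255],
    [0, 0, 0, 0, 0, 0, 255],
    [0, 0, 0, 0, 0, 0, 255],
    [0, 0, 0, 0, 0, 0, 255],
    [0, 0, 0, 0, 0, 0, 255],
  ],
)

```text
time_s: 8.35
eef_pos: [0.675, 0.0503, 0.0955]
tcp_rot: [0.999, 0.039, 0.002, 0.0]
ft_force: [-1.7, 0.1, 16.7]
gripper_width: 0.0005
gripper_force: 6.6
```

jog_arm(
  moves=[
    [0, 0, 0, 0, 0, 0, 255],
    [0, 0, 0, 0, 0, 0, 255],
    [0, 0, 0, 0, 0, 0, 255],
    [0, 0, 0, 0, 0, 0, 255],
    [0, 0, 0, 0, 0, 0, 255],
    [0, 0, 0, 0, 0, 0, 255],
    [0, 0, 0, 0, 0, 0, 255],
    [0, 0, 0, 0, 0, 0, 255],
  ],
)

```text
time_s: 9.35
eef_pos: [0.6751, 0.0503, 0.0955]
tcp_rot: [0.999, 0.039, 0.002, 0.0]
ft_force: [-2.2, -0.8, 16.5]
gripper_width: 0.0003
gripper_force: 6.6
```

Run:
```python
from plant import *
import cv2
im,d=grab_frame('scene');cv2.imwrite('pics/s3.png',cv2.resize(im[165:265,245:375,::-1],None,fx=5,fy=5,interpolation=2))
```

```text
(no output)
```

View pics/s3.png

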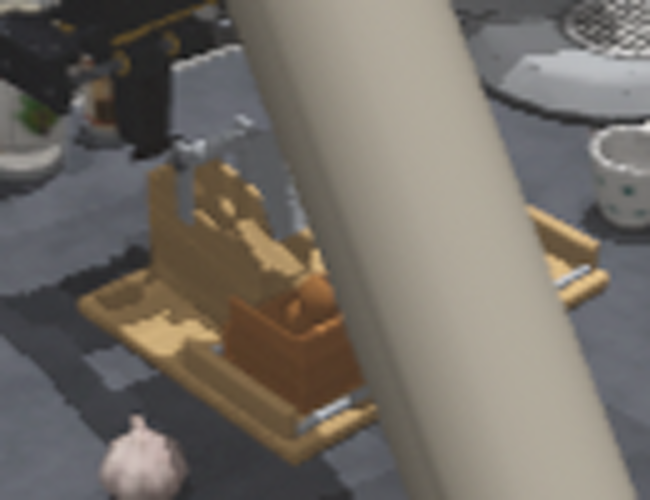

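The scene view shows the gate up at (270,190), at least one walnut in the tray at (318,293) and perhaps another at (300,312). The arm hides the rest. I'll get the heights from depth while still holding the lever down.

Run:
```python
from plant import *
from h import *
import cv2
for n in ['scene','top']:
    p=camera_params(n);im,d=grab_frame(n)
    f=200/np.tan(np.radians(float(p['vfov']))/2)
    v,u=np.mgrid[0:400,0:640];W=(np.stack([(u-p['cx'])/f*d,(v-p['cy'])/f*d,d],-1)-p['t'])@p['R']
    Z=np.array([.6765,-.0157]);a=.078;X=np.array([np.cos(a),np.sin(a)]);Y=np.array([-X[1],X[0]])
    D=(W[...,:2]-Z)@np.stack([X,Y],1)
    # dispenser frame; tray centre at tab+~.045 -> x -.165, y .065
    m=(abs(D[...,1]-.065)<.045)&(D[...,0]>-.205)&(D[...,0]<-.02)&(W[...,2]<.16)&(d>0)
    vv,uu=np.where(m);print(n,m.sum())
    if m.sum():
        print(uu.min(),uu.max(),vv.min(),vv.max())
        for i in range(0,m.sum(),1 if n=='x' else 4):
            if D[vv[i],uu[i],0]<-.12 and W[vv[i],uu[i],2]>.02: print(uu[i],vv[i],np.round(1000*D[vv[i],uu[i]]).astype(int),int(1000*W[vv[i],uu[i],2]),im[vv[i],uu[i]],end=';')
```

```text
scene 1203
269 314 188 246
297 192 [-120   69] 150 [88 89 92];298 193 [-122   67] 146 [89 91 93];298 194 [-122   67] 143 [88 90 92];296 195 [-123   75] 143 [87 89 92];300 195 [-123   60] 137 [89 89 89];297 196 [-125   74] 140 [87 89 91];301 196 [-128   61] 136 [87 85 84];297 197 [-126   74] 137 [88 90 93];301 197 [-127   59] 131 [91 91 90];298 198 [-130   74] 135 [88 90 91];302 198 [-133   60] 131 [100  97  94];298 199 [-129   74] 131 [88 89 91];302 199 [-133   61] 128 [91 90 89];298 200 [-129   73] 127 [87 88 91];302 200 [-131   59] 122 [94 95 95];298 201 [-132   76] 126 [88 89 91];302 201 [-135   63] 122 [94 94 95];298 202 [-134   78] 124 [87 89 91];302 202 [-134   61] 118 [102 103 105];297 203 [-132   80] 121 [89 91 93];301 203 [-136   68] 118 [88 89 91];300 204 [-135   70] 114 [88 88 90];304 204 [-137   57] 110 [106 106 104];298 205 [-136   80] 116 [89 91 93];302 205 [-139   66] 111 [101 102 106];300 206 [-140   75] 112 [88 89 91];304 206 [-145   63] 109 [119 121 123];301 207 [-145   75] 110 [87 88 89];305 207 [-143   58] 102 [120 120 122];302 208 [-143   70] 104 [88 89 91];299 2
[... 3977 characters left out ...]
 206 [-179   45] 22 [212 154  94];304 206 [-180   32] 24 [213 157  95];291 207 [-183   73] 45 [157 122  92];295 207 [-184   60] 46 [200 145  84];307 207 [-184   22] 22 [150 105  67];294 208 [-187   63] 43 [197 142  88];293 209 [-190   67] 46 [178 126  81];297 209 [-191   54] 44 [177 126  77];292 210 [-193   70] 46 [166 117  74];296 210 [-193   58] 42 [176 125  80];290 211 [-195   77] 35 [149 121  94];294 211 [-197   64] 47 [180 130  84];302 211 [-200   39] 67 [194 139  86];306 211 [-202   26] 75 [201 149  92];291 212 [-201   73] 66 [188 137  87];295 212 [-202   60] 68 [186 134  81];299 212 [-203   48] 72 [186 133  83];303 212 [-204   36] 71 [184 132  81];307 212 [-205   23] 69 [189 138  85];
```

Three balls are in the tray. Two lie on the floor at x −189 and −149 mm in the dispenser frame, with tops about 46 mm up. One rests on them at −168 mm with its top about 72 mm up, so its centre is about 58 mm, under the 64 mm limit. I'll let go gently, rise, and move aside for a check.

jog_arm(
  moves=[
    [0, 0, -0.008, 0, 0, 0, 255],
    [0, 0, -0.018, 0, 0, 0, 255],
    [0, 0, -0.028, 0, 0, 0, 255],
    [0, 0, -0.04, 0, 0, 0, 255],
    [0, 0, -0.08, 0, 0, 0, 255],
    [0, 0, -0.13, 0, 0, 0, 255],
    [-0.04, 0.04, -0.15, 0, 0, 0, 255],
    [-0.08, 0.09, -0.15, 0, 0, 0, 255],
    [-0.12, 0.14, -0.15, 0, 0, 0, 255],
    [-0.16, 0.19, -0.15, 0, 0, 0, 255],
    [-0.2, 0.24, -0.15, 0, 0, 0, 255],
    [-0.2, 0.24, -0.15, 0, 0, 0, 255],
  ],
)

```text
time_s: 11.0
eef_pos: [0.4907, -0.2067, 0.2426]
tcp_rot: [0.999, 0.037, -0.001, -0.001]
ft_force: [-0.1, 1.5, 0.1]
gripper_width: 0.0005
gripper_force: 0.0
```

```bash
python3 look.py 4
```

```text
11.0 [ 0.49069758 -0.20669654  0.2425764 ] [-0.09703407  1.49977262  0.05209295]
```

View pics/topc4.png

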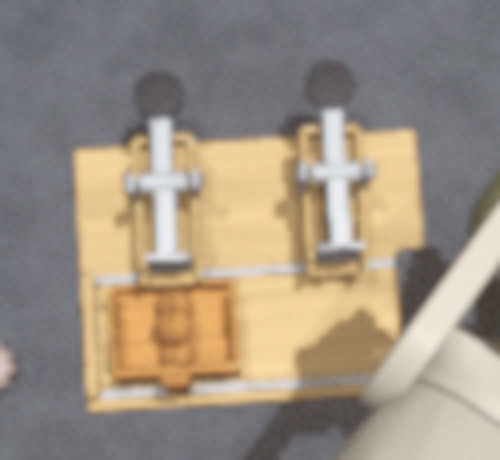

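The tray stands home at (175,333) with the three walnuts in it, both levers are level, and the arm is clear. I'm handing the job in.

```bash
python3 -c "
from plant import *
print(observe()['dq'].round(3) if hasattr(observe()['dq'],'round') else '');print(finish_job())"
```

```text
[ 0.045  0.008 -0.011  0.005 -0.005  0.009]
the job is handed in; nothing more can be done
None
```

The job is handed in at about 11 s; my last picture showed the tray home under the walnut lane with all three walnuts in it (the third resting on the other two), both gates shut and the arm clear, but no verdict was returned.

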